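Empty the peg tumbler into its catch tray

TASK

Empty the bench tumbler of its five oak pegs. First slide the blue catch tray under the drum, handle outwards, until it is fully home against the stop rail and holds the red tray-present plunger in (that locks out the drive); then, with the port still on top, slide the drum's shutter fully open; then turn the drum over by its crank until the port faces straight down and all five pegs lie in the tray, and leave it like that. Leave the mallet, the wax tin and the bowl alone.

Things in the scene. Friction and masses are not known exactly. Their poses are not given: they have to be found in the camera images.
- tumbler: Green steel cradle of the tumbler, fixed. Origin on the bench top below the drum's middle; x along the drum's axis from the crank end (-x) to the motor end (+x); +y = open side where the tray goes in; z up. A-frame legs stand on skids 22 mm high, 250 mm long in y, inner faces at x = -105 and +105 mm: the way in is 210 mm wide. A stop rail 45 mm high closes the other side, its face at y = -115 mm.
- drum_axis (a point): Middle of the drum, on its axis, 200 mm above the bench; axes as the tumbler's. Wooden drum: skin 180 mm in diameter, end discs 208 mm, 170 mm long over the discs. It turns about this x axis.
- tray_home (a point): Where tray_center is when the tray is fully home (its end against the stop rail, plunger in, centred): 20 mm to -y of the drum's axis, 27.5 mm above the bench; axes as the tumbler's, and the tray's y axis (handle) then points along this y.
- plunger (a joint): Red tray-present plunger, 11 mm thick, standing 8 mm out of the stop rail's face towards +y of the tumbler, at its x = 0, 30 mm above the bench. Value: m pushed in; 0 = out, about 0.008 = flush with the rail (tray home). Light spring, about 1 N when in; the tray's own friction holds it.
- drum (a joint): Drum angle, rad: 0 = port straight up, grows as the port goes over to the tumbler's +y side (the tray's way in), 3.14 or -3.14 = port straight down. Starts at 0.14 to 0.58. Turns either way without stops and stays where it is left (friction 0.35 N m: about 5 N at the crank). Pegs slide out by themselves once the port is down.
- port (a point): Middle of the port in the drum's skin, 90 mm from the axis. The port is as long as the drum is inside (146 mm) and takes 72 degrees of its circumference. The point's z axis points radially out of the port, its x axis along the drum's axis.
- shutter (a joint): Curved aluminium shutter over the port; it slides round the drum's outside between the end discs. Value, rad: 0 = shut, 1.326 = fully open, at its stop. It opens from the port towards the tumbler's -y side (against the drum's growing angle) and stays where it is left; 1 to 2 N at its bar moves it, too little to turn the drum.
- shutter_bar (a point): Middle of the shutter's black grab bar: round, 12 mm thick, 80 mm long, parallel to the drum's axis, a post at each end; 127 mm from the drum's axis, 24 mm free under it. It moves on a circle about the drum's axis: at drum angle a and shutter value s it stands a + 0.244 - s rad from straight up, towards the tumbler's +y.
- crank_grip (a point): Grasp point on the crank's red revolving sleeve (24 mm thick, parallel to the drum's axis, it spins freely on its pin). 70 mm off the drum's axis, on the side the port is on (at drum angle a it stands a rad from straight up); 209 mm from the drum's middle towards the tumbler's -x, 54 mm out from the crank arm; the sleeve goes 26 mm further out and 50 mm back towards the arm.
- tray_center (a point): Middle of the blue open catch tray, 27.5 mm above its underside. Tray: loose, flat on the bench, 0.38 to 0.56 kg, 180 mm in its x, 190 mm in its y, 55 mm high, walls 8 mm. Its y axis points to the end with the handle, z up.
- tray_handle (a point): Middle of the tray's black handle lug, 119 mm from the tray's middle in its +y, 36 mm above the bench: a block 22 mm wide in the tray's x, 26 mm high, sticking out 45 mm from the end wall. With the tray home it lies low beside the drum, at the tumbler's y = 99 mm, so a tool there must lean outwards (to +y), 20 degrees or more, to clear the drum.
- peg0_center (a point): Centre of oak peg 1 of 5, 20 mm thick, 44 mm long, 15 g; at the start it lies loose inside the drum.
- peg1_center (a point): Centre of oak peg 2 of 5, 20 mm thick, 44 mm long, 15 g; at the start it lies loose inside the drum.
- peg2_center (a point): Centre of oak peg 3 of 5, 20 mm thick, 44 mm long, 15 g; at the start it lies loose inside the drum.
- peg3_center (a point): Centre of oak peg 4 of 5, 20 mm thick, 44 mm long, 15 g; at the start it lies loose inside the drum.
- peg4_center (a point): Centre of oak peg 5 of 5, 20 mm thick, 44 mm long, 15 g; at the start it lies loose inside the drum.
- mallet: Bystander: round wooden mallet standing on its head, 92 mm wide, 235 mm tall; origin under its middle. Leave it alone.
- wax_tin: Bystander: copper-coloured wax tin, 84 mm wide, 55 mm high; origin under its middle. Leave it alone.
- bowl: Bystander: small dark wooden bowl, 96 mm wide, 42 mm high; origin under its middle. Leave it alone.

How it is judged:
On the way, in this order (a step that is already met when the one before it is completed fails the run):
1. the tray is under the drum, flat, and holds the plunger in (value of joint plunger above 0.0055 m and x of tray_center in the frame of tumbler between -0.02 and 0.02 m and y of tray_center in the frame of tumbler below 0 m and height (world z) of tray_center below 0.04 m and angle between tray_center's own z axis and vertical below 0.06 rad), for 0.2 s.
2. the shutter is fully open, with the port still on top and the tray still home (all of step 1 and value of joint shutter above 1.15 rad and angle between port's own z axis and vertical below 1.1 rad), for 0.2 s.
3. the port faces down, with the tray still home and the shutter open (all of step 1 and angle between port's own z axis and vertical above 2.88 rad and value of joint shutter above 1.15 rad), for 0.2 s.
At the end, for the whole second after the job is handed in: The tray is flat under the drum within 20 mm of the bay's middle line and holds the plunger in by more than 5.5 mm; the shutter is open by more than 1.15 rad; the port faces down within 15 degrees; the drum is still; and all five pegs lie in the tray (all of step 3 and x of peg0_center in the frame of tray_center between -0.082 and 0.082 m and y of peg0_center in the frame of tray_center between -0.087 and 0.087 m and z of peg0_center in the frame of tray_center between -0.03 and 0.03 m and x of peg1_center in the frame of tray_center between -0.082 and 0.082 m and y of peg1_center in the frame of tray_center between -0.087 and 0.087 m and z of peg1_center in the frame of tray_center between -0.03 and 0.03 m and x of peg2_center in the frame of tray_center between -0.082 and 0.082 m and y of peg2_center in the frame of tray_center between -0.087 and 0.087 m and z of peg2_center in the frame of tray_center between -0.03 and 0.03 m and x of peg3_center in the frame of tray_center between -0.082 and 0.082 m and y of peg3_center in the frame of tray_center between -0.087 and 0.087 m and z of peg3_center in the frame of tray_center between -0.03 and 0.03 m and x of peg4_center in the frame of tray_center between -0.082 and 0.082 m and y of peg4_center in the frame of tray_center between -0.087 and 0.087 m and z of peg4_center in the frame of tray_center between -0.03 and 0.03 m and velocity of joint drum between -0.05 and 0.05 rad/s); the robot touches nothing.
It fails at once if the mallet is shoved more than 30 mm or tipped over (distance of mallet from where it was at the start of the episode above 0.03 m or angle between mallet's own z axis and vertical above 0.3 rad).
It fails at once if the wax tin is shoved more than 30 mm or tipped over (distance of wax_tin from where it was at the start of the episode above 0.03 m or angle between wax_tin's own z axis and vertical above 0.3 rad).
It fails at once if the bowl is shoved more than 30 mm or tipped over (distance of bowl from where it was at the start of the episode above 0.03 m or angle between bowl's own z axis and vertical above 0.3 rad).
It also fails if it takes over 72 s, if anything falls off the work surface, if the arm or the gripper's body presses on something with over 40 N, if the wrist force passes 120 N, or if a joint passes its speed limit or range.

ROBOT

A 7-joint arm with a two-finger parallel gripper is mounted at the origin on the work surface. World frame = base frame: x ahead of the robot, y to its left, z up, the work surface at z = 0. Lengths are in m, angles in rad, forces in N, time in s.
With the tool pointing down it reaches from about 0.425 to 0.825 m from the base axis. Payload 3.6 kg.
Tool frame: the origin (TCP) lies at the very end of the fingers, on their centre line; the grasp point (between the pads) lies 19 mm behind it; z points along the fingers, y is the line along which they close (so a half turn about z gives the same grasp; the last joint's range is limited). The gripper opens to 93 mm and grips with 3 to 60 N. Pads are 15 mm wide; open, the fingers measure 128 mm over their backs; the gripper's body (75 mm by 188 mm) begins 65 mm behind the grasp point.
Start: joints at [-1.167, 0.615, -0.013, 1.423, 0.008, 1.103, -0.04], TCP at [0.271, 0.591, 0.196] pointing down, gripper open.
Joint ranges: [-3.12, 3.12], [-0.3, 2.06], [-1.34, 1.32], [0.26, 2.42], [-1.36, 4.5], [0.01, 1.98], [-2.84, 2.84]. Speed limits (rad/s): [2.79, 2.79, 3.14, 3.14, 3.14, 3.14, 3.14].

INTERFACE

Orientations are given as [roll, pitch, yaw] about the fixed x, y, z axes, in that order (R = Rz(yaw) Ry(pitch) Rx(roll)).
In Python, from workcell import r, read_camera, camera_params, job gives the robot as it stands.
- The arm moves only by the tool send_rows, never from a script. Its argument "plan" is a list of rows, each a list of 4 numbers: the shift along the tool's x, y, z in mm, then the turn about the tool's z in rad. A call has 1 to 12 rows; each row is the pose to reach, as a shift and turn from the pose commanded when the call began, along the tool's axes at that moment; what a row does not reach only later rows make up. A row lasts 1/12 s, in which the tool goes at most 41.7 mm and 7.16 degrees, less where a joint would pass 70% of its speed; a pose out of reach is approached as far as the arm can. A call with a gripper value outside its range is refused whole. "hand" is the gripper's target within -1 to 1 (fully open at 1, half-way at 0, shut at -1), set as the call begins (left out, the last holds). The fingers move at their own pace and stop on an object; "force" is the grip in N (left out, the last holds). Time passes only in rows, so rows that repeat a pose let the fingers close. It gives the time, the measured TCP pose, the force, the opening and the grip force at its end, in the units of the state.
- r.sense(): the state, without advancing time (a new reading comes with each control period).
- read_camera(name): name is "scene" or "side" or "wrist"; returns (picture, depth): 400x640x3 uint8, red, green, blue; 400x640 float32, m along the optical axis (not along the pixel's ray), 0 where there is no reading.
- camera_params(name): a dict with "fx", "fy", "cx", "cy" (pixels), "position" and "attitude" of the camera in the world. Camera axes: x right, y up, looking along -z (the intrinsics and any distortion apply to the point x, -y, -z); pixel columns grow to the right and rows downward; lengths in m; the calibration is good to about 2 mm. The wrist camera is an equidistant fisheye: a pixel r from the principal point sees the ray r / f radians off the axis. A picture is of the moment at which its call begins: read the wrist's pose just before it. camera_params takes no time and is no camera call; for the wrist camera it gives the pose at the moment of the call.
- job.job_done(): hands the job in; it is judged then, once.
The state is a dict: "time_s": time; "joints": joint angles; "qvel": joint speeds; "joint_torque": joint torques, N m; "eef_pos": TCP position; "tool_rot": TCP orientation; "contact_force": force on the tool from outside, world axes, zero at the start; "wrist_torque": the same for the moment, N m; "gripper_width": finger opening in m; "gripper_force": force on a finger pad.
Only numpy, scipy, OpenCV 4.12 (cv2) and the standard library are available. Lean on these libraries where they do the work, as an engineer would, in place of code of your own. Each camera call takes 0.05 s, during which the arm holds its last target. There are 200 camera calls.

## Working session

There is one attempt and no reset: what is moved stays moved. The work goes in short steps, Python scripts to look and compute and a tool call to move; the robot and the scene stay as the last step left them, time stands still between calls to the robot, and variables do not carry over. Pictures are saved under pics/ and viewed, at most 10 in all, crops included, and the job is handed in when it is done.

Besides the shell and the picture viewer there is one more tool, called after "Emit:" as a command line: name --pt "numbers of a row" for each row, then --argument value for the rest. send_rows: Moves the arm, as the interface text tells. Its arguments: {"type":"object","properties":{"plan":{"type":"array","items":{"type":"array","items":{"type":"number"}}},"hand":{"type":"number"},"force":{"type":"number"}},"required":["plan"]}

```bash
mkdir -p pics; ls
python3 - <<'E'
from workcell import r, read_camera, camera_params
import cv2,numpy as np
print(r.sense())
for n in ("scene","side"):
    p,d=read_camera(n); cv2.imwrite(f"pics/{n}0.png",p[:,:,::-1]); np.savez(f"{n}0.npz",p=p,d=d); print(n,camera_params(n))
print(camera_params("wrist"))
E
```

```text
pics
{'time_s': 0.0, 'joints': array([-1.16749648,  0.61590376, -0.01264667,  1.42491064,  0.0081017 ,
        1.10338843, -0.04039956]), 'qvel': array([-0.000205  , -0.00028809, -0.00060618,  0.00087111, -0.00017891,
       -0.00173973, -0.00027323]), 'joint_torque': array([ 4.47760681e-05, -4.58926892e+01,  2.09126892e-01, -1.65746301e+01,
       -6.10478385e-02,  2.06710305e-02,  2.48695897e-04]), 'eef_pos': array([0.27046839, 0.59011302, 0.19468731]), 'tool_rot': array([-3.13903250e+00,  2.09355435e-05,  2.71188540e+00]), 'contact_force': array([ 0.16779048, -0.03693385, -0.15743049]), 'wrist_torque': array([-0.00692886,  0.10194607,  0.00335311]), 'gripper_force': 0.0, 'gripper_width': 0.09296196838992558}
scene {'fx': 474.3134239383196, 'fy': 474.3134239383196, 'cx': 326.49111003913015, 'cy': 200.1611612179984, 'position': array([ 0.88958682, -0.71393231,  1.12166461]), 'attitude': array([ 0.70811049, -0.01411333,  0.42512621])}
side {'fx': 450.71233903369057, 'fy': 450.71233903369057, 'cx': 325.1430512545969, 'cy': 196.29653204818712, 'position': array([ 0.42831016, -0.51497917,  1.40177529]), 'attitude': array([ 0.43598434,  0.01040435, -0.341965  ])}
{'fx': 309.70691628693146, 'fy': 309.70691628693146, 'cx': 319.2258799636069, 'cy': 205.4055289295939, 'position': array([0.20438573, 0.62168998, 0.38270333]), 'attitude': array([-0.26897277,  0.00207845,  1.14211045])}
```

View pics/scene0.png

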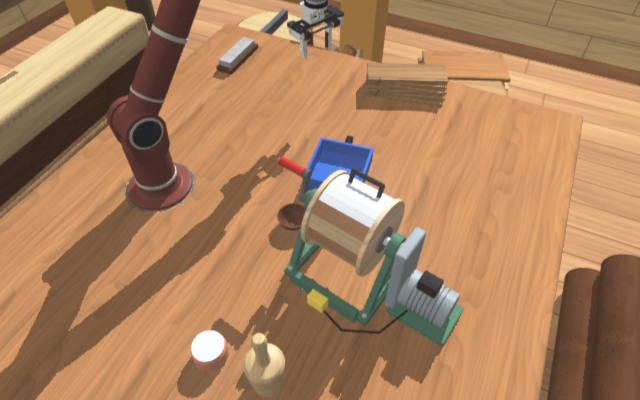

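View pics/side0.png

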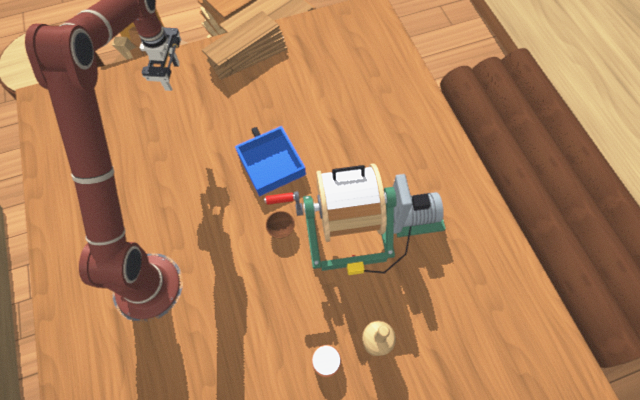

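The scene view shows the drum at about (350,225), the red crank sleeve at (292,165), the tray behind it at (340,165), the bowl at (292,216), and the mallet and tin in front. The side view shows the tray at (270,160), drum at (352,200), sleeve at (280,199), bar at (350,175), stop rail at (355,265) and bowl at (280,225).

```bash
cat > h.py <<'E'
import numpy as np,cv2
from scipy.spatial.transform import Rotation as R
from workcell import r, read_camera, camera_params
def rot(a): return R.from_euler('xyz',a).as_matrix()
def cloud(p,d,c,wrist=False):
    v,u=np.mgrid[:400,:640]; x=(u-c['cx'])/c['fx']; y=(v-c['cy'])/c['fy']
    if wrist:
        t=np.hypot(x,y)+1e-9; k=np.tan(np.minimum(t,1.5))/t; x,y=x*k,y*k
    P=np.stack([x*d,-y*d,-d],-1)@rot(c['attitude']).T+c['position']
    P[d<=0]=np.nan
    return P
def grab(n):
    c=camera_params(n); p,d=read_camera(n); return p,cloud(p,d,c,n=='wrist')
def hsv(p): return cv2.cvtColor(np.ascontiguousarray(p),cv2.COLOR_RGB2HSV)
E
python3 - <<'E'
from h import *
def stat(n,P,m):
    Q=P[m]; Q=Q[~np.isnan(Q[:,0])]
    if len(Q)<5: print(n,len(Q));return Q
    print(n,len(Q),'med',np.median(Q,0).round(4),'lo',np.percentile(Q,2,0).round(4),'hi',np.percentile(Q,98,0).round(4)); return Q
for n in ('scene','side'):
    f=np.load(n+'0.npz');p=f['p'];P=cloud(p,f['d'],camera_params(n));H=hsv(p);h,s,v=[H[...,i].astype(int) for i in range(3)]
    print(n); z=P[...,2]; reg=(P[...,0]>.3)
    b=(h>105)&(h<130)&(s>120)&(v>60)
    Q=stat('blue',P,b&reg); T=Q[(Q[:,2]>.048)&(Q[:,2]<.065)]; print(' top',len(T),cv2.minAreaRect((T[:,:2]*1000).astype(np.float32)),T[:,2].mean())
    Q=stat('red',P,((h<5)|(h>174))&(s>180)&(v>120)&reg&(z>.1)&(z<.4))
    q=Q-Q.mean(0); print(' axis',np.linalg.svd(q,full_matrices=False)[2][0])
    Q=stat('bar',P,(v<60)&reg&(z>.3)&(z<.36))
    q=Q-Q.mean(0); print(' axis',np.linalg.svd(q,full_matrices=False)[2][0])
    Q=stat('handle',P,(v<60)&(P[...,0]>.3)&(P[...,1]>.0)&(z>.025)&(z<.06))
    g=(h>65)&(h<95)&(s>80)&reg
    Q=stat('green',P,g)
    Q=stat('green low',P,g&(z<.06)); print(cv2.minAreaRect((Q[:,:2]*1000).astype(np.float32)))
    Q=stat('rail',P,g&(z>.035)&(z<.055)); q=Q-Q.mean(0); print(' axis',np.linalg.svd(q,full_matrices=False)[2][0])
    Q=stat('yellow',P,(h>22)&(h<32)&(s>180)&(v>150)&reg&(z<.15))
E
```

```text
scene
blue 1877 med [0.466  0.341  0.0107] lo [0.4047 0.1858 0.0024] hi [0.5824 0.3854 0.0563]
 top 335 ((497.0932922363281, 288.14276123046875), (180.12559509277344, 201.6439666748047), 8.624913215637207) 0.05302811322602009
red 18 med [0.4526 0.0227 0.2794] lo [0.4424 0.0184 0.2762] hi [0.4755 0.0279 0.2832]
 axis [ 0.98650732 -0.15451625 -0.05411136]
bar 103 med [0.3186 0.6305 0.3265] lo [0.3006 0.5981 0.3127] hi [0.3386 0.6496 0.3435]
 axis [ 0.58625306  0.77910328 -0.22204826]
handle 0
green 329 med [ 0.9606 -0.061   0.0204] lo [ 0.5346 -0.1393  0.015 ] hi [0.9773 0.0025 0.2298]
green low 276 med [ 0.9625 -0.0684  0.0198] lo [ 0.5343 -0.1397  0.0147] hi [ 0.9775 -0.0282  0.0455]
((754.310791015625, -86.4501953125), (118.59028625488281, 449.8572082519531), 88.94564819335938)
rail 20 med [ 0.5644 -0.136   0.0449] lo [ 0.5577 -0.1422  0.0413] hi [ 0.569  -0.1293  0.0472]
 axis [ 0.17413115  0.98324221 -0.05397309]
yellow 0
side
blue 2823 med [0.4959 0.2966 0.012 ] lo [0.4064 0.1855 0.0032] hi [0.5852 0.3836 0.0594]
 top 519 ((495.12286376953125, 289.1434326171875), (179.06362915039
[... 175 characters left out ...]
726016  0.00945146]
bar 138 med [0.6303 0.0277 0.3249] lo [0.3048 0.0028 0.3062] hi [0.7117 0.644  0.3445]
 axis [ 0.49960229 -0.86609829 -0.01647165]
handle 0
green 1685 med [ 0.7186 -0.1148  0.0475] lo [ 0.5231 -0.173   0.0166] hi [0.9455 0.0079 0.2314]
green low 968 med [ 0.7161 -0.1351  0.0291] lo [ 0.5207 -0.1745  0.0156] hi [ 0.9525 -0.0193  0.0553]
((705.9451904296875, -103.45492553710938), (236.44276428222656, 472.711669921875), 58.841224670410156)
rail 429 med [ 0.6398 -0.1481  0.0454] lo [ 0.5237 -0.1756  0.0368] hi [ 0.7613 -0.1001  0.0521]
 axis [-0.98223898  0.18762603 -0.00174658]
yellow 163 med [ 0.6324 -0.1767  0.0452] lo [ 0.6099 -0.1893  0.0207] hi [ 0.6561 -0.1595  0.0519]
```

Run:
```python
from h import *
from scipy.optimize import least_squares
f={n:np.load(n+'0.npz') for n in('scene','side')}
S=[];B=[];Rl=[];D=[];Hd=[];W=[]
for n in f:
    p=f[n]['p'];P=cloud(p,f[n]['d'],camera_params(n));H=hsv(p);h,s,v=[H[...,i].astype(int) for i in range(3)];x,y,z=P[...,0],P[...,1],P[...,2]
    S.append(P[((h<5)|(h>174))&(s>180)&(v>120)&(z>.2)&(z<.3)&(x>.4)&(y<.1)])
    B.append(P[(v<80)&(z>.305)&(z<.345)&(x>.5)&(y<.15)])
    Rl.append(P[(h>65)&(h<95)&(s>80)&(z>.035)&(z<.055)&(x<.78)])
    D.append(P[(x>.5)&(x<.8)&(y>-.15)&(y<.15)&(z>.12)&(z<.315)])
    m=(v<70)&(z>.02)&(z<.06)&(x>.35)&(x<.65)&(y>.36)&(y<.47); Hd.append(P[m]); print(n,'handle',m.sum())
for n,A in(('S',S),('B',B),('R',Rl)):
    A=np.vstack(A); q=A-np.median(A,0); 
    for _ in range(3):
        c=A.mean(0);a=np.linalg.svd(A-c,full_matrices=False)[2][0]; a*=np.sign(a[0]); t=(A-c)@a; A=A[np.linalg.norm(A-c-np.outer(t,a),axis=1)<.03]
    t=(A-A.mean(0))@a;print(n,len(A),A.mean(0).round(4),a.round(3),'yaw',np.arctan2(a[1],a[0]).round(4),'mid',(A.mean(0)+a*(t.min()+t.max())/2).round(4),'len',np.ptp(t).round(4))
D=np.vstack(D)
np.save('D.npy',D)
# fit: skin r=.09..; use histogram of radius about guessed axis
for A in Hd: print('handle',len(A),np.median(A,0).round(4) if len(A) else '')
yaw=-.19
def fit(yaw):
    ax=np.array([np.cos(yaw),np.sin(yaw)]);ay=np.array([-ax[1],ax[0]])
    xs=D[:,:2]@ax; ys=D[:,:2]@ay
    return xs,ys,D[:,2]
xs,ys,zs=fit(yaw)
# white/skin top: points with radius .085-.096
best=None
for it,y0 in enumerate(np.arange(-.05,.2,.002)):
    rr=np.hypot(ys-y0,zs-.2); c=((abs(rr-.104)<.003)|(abs(rr-.0915)<.003)).sum()
    if best is None or c>best[0]: best=(c,y0)
print(best,len(D)); y0=best[1]
rr=np.hypot(ys-y0,zs-.2);m=abs(rr-.104)<.004; print(np.histogram(rr,np.arange(.07,.13,.003)))
print('disc axial hist'); hh,e=np.histogram(xs[m],np.arange(.4,.85,.005)); print([(round(a,3),b) for a,b in zip(e,hh) if b>3])
```

```text
scene handle 9
side handle 5
S 170 [0.4691 0.0182 0.2785] [ 0.977 -0.211 -0.014] yaw -0.2122 mid [0.4725 0.0174 0.2785] len 0.0713
B 234 [0.675  0.0162 0.3195] [ 0.979 -0.202 -0.006] yaw -0.2038 mid [0.6743 0.0163 0.3195] len 0.0889
R 437 [ 0.6355 -0.1475  0.0449] [ 0.981 -0.196  0.001] yaw -0.1975 mid [ 0.639  -0.1482  0.0449] len 0.2523
handle 9 [0.4787 0.4021 0.0487]
handle 5 [0.4717 0.3997 0.0491]
(np.int64(5361), np.float64(0.10000000000000013)) 13030
(array([ 113,  108,  133,  148,  134,  341, 1635, 2099, 2165, 1728,  950,
        768,  172,   25,   18,   20,   24,   17,    0]), array([0.07 , 0.073, 0.076, 0.079, 0.082, 0.085, 0.088, 0.091, 0.094,
       0.097, 0.1  , 0.103, 0.106, 0.109, 0.112, 0.115, 0.118, 0.121,
       0.124, 0.127]))
disc axial hist
[(np.float64(0.57), np.int64(114)), (np.float64(0.575), np.int64(276)), (np.float64(0.58), np.int64(301)), (np.float64(0.585), np.int64(28)), (np.float64(0.59), np.int64(10)), (np.float64(0.595), np.int64(8)), (np.float64(0.6), np.int64(9)), (np.float64(0.605), np.int64(8)), (np.float64(0.61), np.int64(17)), (np.float64(0.615),
[... 174 characters left out ...]
p.int64(13)), (np.float64(0.645), np.int64(12)), (np.float64(0.65), np.int64(9)), (np.float64(0.655), np.int64(8)), (np.float64(0.66), np.int64(11)), (np.float64(0.665), np.int64(11)), (np.float64(0.67), np.int64(9)), (np.float64(0.675), np.int64(8)), (np.float64(0.68), np.int64(6)), (np.float64(0.685), np.int64(11)), (np.float64(0.69), np.int64(21)), (np.float64(0.695), np.int64(31)), (np.float64(0.7), np.int64(22)), (np.float64(0.705), np.int64(15)), (np.float64(0.71), np.int64(11)), (np.float64(0.715), np.int64(10)), (np.float64(0.72), np.int64(10)), (np.float64(0.725), np.int64(18)), (np.float64(0.73), np.int64(276)), (np.float64(0.735), np.int64(301)), (np.float64(0.74), np.int64(201))]
```

Run:
```python
from h import *
from scipy.optimize import least_squares
D=np.load('D.npy'); yaw=-.203
ax=np.array([np.cos(yaw),np.sin(yaw)]);ay=np.array([-ax[1],ax[0]])
xs=D[:,:2]@ax; ys=D[:,:2]@ay; zs=D[:,2]
print([(round(e,3),n) for n,e in zip(*np.histogram(xs[abs(np.hypot(ys-.108,zs-.2)-.104)<.005],np.arange(.54,.78,.004))) if n>40])
print('y',ys.min())
lo=None
for X0 in (.646,.65,.654):
  m=((abs(xs-X0+.079)<.005)|(abs(xs-X0-.079)<.005))&(zs>.2)
  g=lambda p:np.hypot(ys[m]-p[0],zs[m]-p[1])-.104
  s=least_squares(g,[.11,.2],loss='soft_l1',f_scale=.002); print(X0,m.sum(),s.x,abs(s.fun).mean())
m=(abs(xs-.65)<.06)&(zs>.2)
s=least_squares(lambda p:np.hypot(ys[m]-p[0],zs[m]-p[1])-p[2],[.11,.2,.09],loss='soft_l1',f_scale=.002);print('skin',s.x)
for n,q in(('S',[.4725,.0174]),('B',[.6743,.0163]),('Rail',[.639,-.1482])): print(n,np.dot(q,ax).round(4),np.dot(q,ay).round(4))
```

```text
[(np.float64(0.572), np.int64(214)), (np.float64(0.576), np.int64(221)), (np.float64(0.58), np.int64(265)), (np.float64(0.584), np.int64(57)), (np.float64(0.728), np.int64(159)), (np.float64(0.732), np.int64(243)), (np.float64(0.736), np.int64(253)), (np.float64(0.74), np.int64(171))]
y 0.002406220081574858
0.646 624 [0.11748003 0.19137363] 0.011917719691575263
0.65 844 [0.10935325 0.19615802] 0.009180998748755671
0.654 1084 [0.10841106 0.1986239 ] 0.004726256266099459
skin [0.11206826 0.20379089 0.09299023]
S 0.4593 0.1123
B 0.6572 0.1519
Rail 0.6558 -0.0163
```

```bash
cat >> h.py <<'E'
C=np.array([.6657,-.0247]); YAW=-.203
def T2W(x,y):
    c,s=np.cos(YAW),np.sin(YAW); return C+[c*x-s*y,s*x+c*y]
def W2T(q):
    c,s=np.cos(YAW),np.sin(YAW); d=np.array(q)-C; return np.array([c*d[0]+s*d[1],-s*d[0]+c*d[1]])
def to(x,y,z,yaw):
    s=r.sense(); M=rot(s['tool_rot']); d=M.T@(np.array([x,y,z])-s['eef_pos'])*1000
    t=-(yaw-s['tool_rot'][2]); t=(t+np.pi)%(2*np.pi)-np.pi
    print('t',round(s['time_s'],2),'shift',d.round(1),'turn',round(t,3),'| tumbler xy',(W2T(s['eef_pos'][:2])*1000).round(1),'z',(s['eef_pos'][2]*1000).round(1))
E
python3 - <<'E'
from h import *
to(.4777,.4187,.12,1.71)
f=np.load('side0.npz');P=cloud(f['p'],f['d'],camera_params('side')); print(P[224,280],W2T(P[224,280,:2]))
E
```

```text
t 0.1 shift [-259.8  -69.4   75. ] turn 1.002 | tumbler xy [-511.   522.6] z 194.8
[0.45744513 0.0579215  0.00576581] [-0.22063581  0.03893899]
```

Emit:
send_rows --pt "-40 -10 10 0.12" --pt "-80 -20 20 0.24" --pt "-120 -30 30 0.36" --pt "-160 -42 45 0.48" --pt "-200 -54 60 0.6" --pt "-235 -62 70 0.72" --pt "-260 -69 75 0.84" --pt "-260 -69 75 0.96" --pt "-260 -69 75 1.0" --pt "-260 -69 75 1.0" --hand 1

```text
time_s: 0.93
eef_pos: [0.4785, 0.4189, 0.12]
tool_rot: [-3.14, 0.001, 1.71]
contact_force: [-0.0, 0.3, 0.5]
gripper_width: 0.0928
gripper_force: 0.0
```

Run:
```python
from h import *
to(.4777,.4187,.02,1.71)
p,P=grab('wrist'); cv2.imwrite('pics/w1.png',p[:,:,::-1])
H=hsv(p);h,s,v=[H[...,i].astype(int) for i in range(3)];z=P[...,2]
m=(v<80)&(z>.04)&(z<.056)&(P[...,0]>.4)&(P[...,0]<.56)&(P[...,1]>.37)&(P[...,1]<.46)
Q=P[m];print(len(Q),Q.mean(0),cv2.minAreaRect((Q[:,:2]*1000).astype(np.float32)))
b=(h>105)&(h<130)&(s>120)&(z>.048)&(z<.062);Q=P[b];print(cv2.minAreaRect((Q[:,:2]*1000).astype(np.float32)))
```

```text
t 0.93 shift [  0.   -0.8 100. ] turn -0.0 | tumbler xy [-272.7  396.8] z 120.0
1135 [0.47784086 0.40728726 0.0476746 ] ((477.4883728027344, 406.4237060546875), (20.941621780395508, 44.08169937133789), 8.228124618530273)
((488.6212463378906, 313.7154846191406), (190.9266815185547, 155.70541381835938), 15.068073272705078)
```

View pics/w1.png

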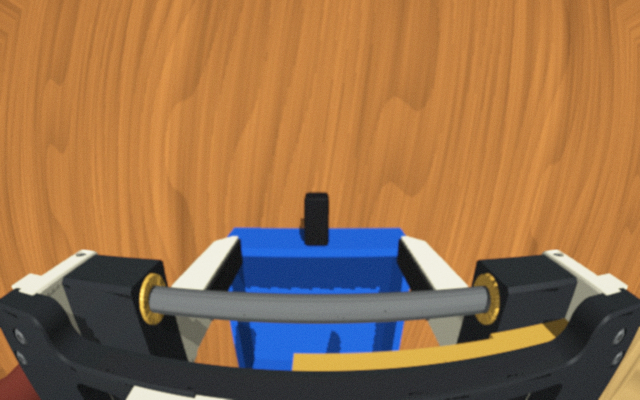

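The wrist picture shows the handle lug at (316,220), centred between the fingers. It measures (0.4775, 0.4064), tray yaw 0.144. Next I go down and grip.

Emit:
send_rows --pt "0 -2.5 30 0" --pt "0 -2.5 60 0" --pt "0 -2.5 85 0" --pt "0 -2.5 98 0" --pt "0 -2.5 98 0" --hand 1

```text
time_s: 1.4
eef_pos: [0.4733, 0.4183, 0.0195]
tool_rot: [-3.135, 0.003, 1.714]
contact_force: [-0.4, -0.1, 0.4]
gripper_width: 0.093
gripper_force: 0.0
```

Emit:
send_rows --pt "0 0 0 0" --pt "0 0 0 0" --pt "0 0 0 0" --pt "0 0 0 0" --pt "0 0 0 0" --pt "0 0 0 0" --pt "0 0 0 0" --pt "0 0 0 0" --hand -1 --force 50

```text
time_s: 2.07
eef_pos: [0.476, 0.4195, 0.023]
tool_rot: [3.141, -0.0, 1.712]
contact_force: [0.8, 0.2, -0.5]
gripper_width: 0.044
gripper_force: 0.0
```

Run:
```python
from h import *
z=r.sense()['eef_pos'][2]
for x,y in((-.15,.41),(0,.41),(0,.16)): to(*T2W(x,y),z,1.71-.346)
```

```text
t 2.07 shift [-29.9 122.5   0. ] turn 0.348 | tumbler xy [-275.4  396.8] z 23.0
t 2.07 shift [-80.5 263.7   0. ] turn 0.348 | tumbler xy [-275.4  396.8] z 23.0
t 2.07 shift [-315.8  179.4   -0. ] turn 0.348 | tumbler xy [-275.4  396.8] z 23.0
```

Emit:
send_rows --pt "0 0 0 0" --pt "0 0 0 0" --pt "0 0 0 0" --pt "0 0 0 0" --pt "0 0 0 0" --pt "0 0 0 0"

```text
time_s: 2.57
eef_pos: [0.4759, 0.4194, 0.0228]
tool_rot: [-3.141, 0.0, 1.712]
contact_force: [-0.2, 0.5, -0.3]
gripper_width: 0.021
gripper_force: 50.0
```

Emit:
send_rows --pt "-3 8 0 0.015" --pt "-6 18 0 0.03" --pt "-9 30 0 0.045" --pt "-13 42 0 0.06" --pt "-16 54 0 0.075" --pt "-20 66 0 0.09" --pt "-24 78 0 0.105" --pt "-28 90 0 0.12" --pt "-32 102 0 0.135" --pt "-35 114 0 0.15" --pt "-38 126 0 0.165" --pt "-40 132 0 0.175"

```text
time_s: 3.57
eef_pos: [0.6136, 0.3976, 0.0228]
tool_rot: [-3.141, -0.0, 1.533]
contact_force: [-3.6, 0.0, 2.5]
gripper_width: 0.0206
gripper_force: 50.3
```

Run:
```python
from h import *
z=r.sense()['eef_pos'][2]
for x,y in((0,.41),(0,.35)): to(*T2W(x,y),z,1.71-.346)
```

```text
t 3.57 shift [-1.560e+01  1.354e+02 -1.000e-01] turn 0.169 | tumbler xy [-136.1  403.1] z 22.8
t 3.57 shift [-7.480e+01  1.255e+02 -1.000e-01] turn 0.169 | tumbler xy [-136.1  403.1] z 22.8
```

Emit:
send_rows --pt "-1 12 0 0.015" --pt "-3 24 0 0.03" --pt "-4 36 0 0.045" --pt "-6 48 0 0.06" --pt "-7 60 0 0.075" --pt "-8 72 0 0.09" --pt "-10 84 0 0.105" --pt "-11 96 0 0.12" --pt "-12 108 0 0.135" --pt "-14 120 0 0.15" --pt "-15 130 0 0.165" --pt "-15 136 0 0.17"

```text
time_s: 4.57
eef_pos: [0.748, 0.3777, 0.0229]
tool_rot: [-3.14, 0.001, 1.364]
contact_force: [-4.9, -0.4, 3.7]
gripper_width: 0.021
gripper_force: 50.4
```

Run:
```python
from h import *
z=r.sense()['eef_pos'][2]
p,P=grab('side'); cv2.imwrite('pics/s1.png',p[:,:,::-1])
H=hsv(p);h,s,v=[H[...,i].astype(int) for i in range(3)];Z=P[...,2]
b=(h>105)&(h<130)&(s>120)&(Z>.046)&(Z<.064)&(P[...,0]>.3);Q=P[b];k=cv2.minAreaRect((Q[:,:2]*1000).astype(np.float32));print(k,W2T(np.array(k[0])/1000))
for x,y in((0,.35),(0,.155)): to(*T2W(x,y),z,1.71-.346)
```

```text
((718.9635009765625, 251.51638793945312), (200.38232421875, 178.17408752441406), 76.44437408447266) [-0.00351781  0.28128299]
t 4.62 shift [-60.8  -0.3   0. ] turn -0.0 | tumbler xy [  0.5 410.8] z 22.9
t 4.62 shift [-2.558e+02  5.000e-01  1.000e-01] turn -0.0 | tumbler xy [  0.5 410.8] z 22.9
```

View pics/s1.png

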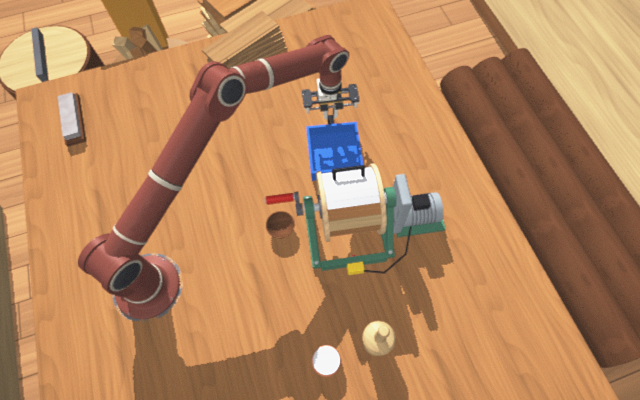

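The tray, at (335,148), now sits squarely in front of the bay, so I slide it in.

Emit:
send_rows --pt "-8 0 0 0" --pt "-20 0 0 0" --pt "-32 0 0 0" --pt "-44 0 0 0" --pt "-56 0 0 0" --pt "-68 0 0 0" --pt "-80 0 0 0" --pt "-92 0 0 0" --pt "-104 0 0 0" --pt "-116 0 0 0" --pt "-126 0 0 0" --pt "-130 0 0 0"

```text
time_s: 5.62
eef_pos: [0.7223, 0.2492, 0.0229]
tool_rot: [3.14, 0.001, 1.365]
contact_force: [1.0, 1.7, -0.1]
gripper_width: 0.0201
gripper_force: 50.0
```

Emit:
send_rows --pt "-8 0 0 0" --pt "-20 0 0 0" --pt "-32 0 0 0" --pt "-44 0 0 0" --pt "-56 0 0 0" --pt "-68 0 0 0" --pt "-80 0 0 0" --pt "-92 0 0 0" --pt "-104 0 0 0" --pt "-112 0 0 0" --pt "-120 0 0 0" --pt "-122 0 0 0"

```text
time_s: 6.62
eef_pos: [0.6963, 0.1293, 0.0228]
tool_rot: [-3.141, 0.002, 1.365]
contact_force: [-0.0, 2.1, -0.6]
gripper_width: 0.0207
gripper_force: 50.0
```

Run:
```python
from h import *
z=r.sense()['eef_pos'][2]; to(*T2W(0,.15),z,1.71-.346)
```

```text
t 6.62 shift [-7.   1.1  0. ] turn 0.001 | tumbler xy [ -1.1 157. ] z 22.8
```

Emit:
send_rows --pt "-3 1 0 0" --pt "-6 1 0 0" --pt "-9 1 0 0" --pt "-12 1 0 0" --pt "-12 1 0 0"

```text
time_s: 7.03
eef_pos: [0.6951, 0.1192, 0.0228]
tool_rot: [-3.142, 0.001, 1.367]
contact_force: [-0.3, 1.7, 0.4]
gripper_width: 0.0204
gripper_force: 50.0
```

Emit:
send_rows --pt "0 0 0 0" --pt "0 0 0 0" --pt "0 0 0 0" --pt "0 0 0 0" --pt "0 0 0 0" --pt "0 0 0 0" --hand 1

```text
time_s: 7.53
eef_pos: [0.6952, 0.1197, 0.0228]
tool_rot: [3.142, 0.001, 1.367]
contact_force: [0.8, -0.1, 0.2]
gripper_width: 0.0561
gripper_force: 0.0
```

Emit:
send_rows --pt "20 0 -1 0" --pt "50 0 -5 0" --pt "80 0 -20 0" --pt "110 0 -45 0" --pt "110 0 -60 0" --pt "110 0 -60 0"

```text
time_s: 8.03
eef_pos: [0.7198, 0.2321, 0.087]
tool_rot: [3.135, -0.005, 1.372]
contact_force: [0.8, -1.3, 1.0]
gripper_width: 0.0923
gripper_force: 0.0
```

Run:
```python
from h import *
p,P=grab('wrist'); cv2.imwrite('pics/w2.png',p[:,:,::-1])
H=hsv(p);h,s,v=[H[...,i].astype(int) for i in range(3)];z=P[...,2]
m=(v<80)&(z>.04)&(z<.056)&(P[...,0]>.55)&(P[...,0]<.8)&(P[...,1]>.07)&(P[...,1]<.25)
Q=P[m];k=cv2.minAreaRect((Q[:,:2]*1000).astype(np.float32));print(len(Q),Q.mean(0),k,W2T(np.array(k[0])/1000))
to(*T2W(0,.24),.082,2.94)
to(*T2W(0,.24),.03,2.94)
```

```text
630 [0.69329665 0.11565151 0.04694065] ((643.1740112304688, 102.46593475341797), (135.17608642578125, 34.34159851074219), 12.386678695678711) [-0.04770119  0.1200133 ]
t 8.08 shift [-18.7  -1.    2.7] turn -1.572 | tumbler xy [  0.9 258.7] z 84.7
t 8.08 shift [-18.7  -1.2  54.7] turn -1.572 | tumbler xy [  0.9 258.7] z 84.7
```

View pics/w2.png

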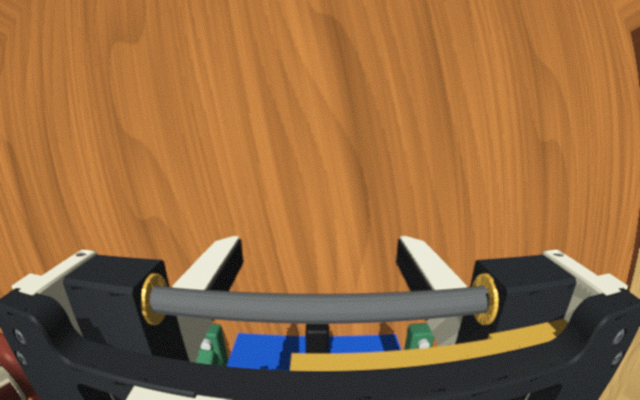

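The view shows the tray between the skid ends (210,345) and (418,335), with the handle centred at (317,340). The tool is vertical, so I will push the handle's end with the open inner finger. That way the gripper's body fits between the end discs.

Emit:
send_rows --pt "0 0 0 -0.12" --pt "0 0 0 -0.24" --pt "0 0 0 -0.36" --pt "0 -1 0 -0.48" --pt "0 -1 0 -0.6" --pt "0 -1 0 -0.72" --pt "0 -1 0 -0.84" --pt "0 -1 0 -0.96" --pt "0 -1 0 -1.08" --pt "0 -1 0 -1.2" --pt "0 -1 0 -1.32" --pt "0 -1 0 -1.44" --hand 1

```text
time_s: 9.08
eef_pos: [0.7155, 0.2245, 0.0806]
tool_rot: [-3.137, -0.002, 2.81]
contact_force: [-0.8, 0.4, -0.6]
gripper_width: 0.0929
gripper_force: 0.0
```

Emit:
send_rows --pt "0 0 0 -0.12" --pt "0 0 20 -0.132" --pt "0 0 40 -0.132" --pt "0 0 53 -0.132" --pt "0 0 53 -0.132"

```text
time_s: 9.5
eef_pos: [0.7128, 0.2244, 0.0241]
tool_rot: [-3.135, -0.009, 2.937]
contact_force: [-0.1, 0.1, -1.3]
gripper_width: 0.0929
gripper_force: 0.0
```

Run:
```python
from h import *
print(r.sense()['tool_rot'],r.sense()['gripper_width']);to(*T2W(0,.22),.032,2.94);to(*T2W(0,.19),.032,2.94)
```

```text
[-3.13474734 -0.0087125   2.93697467] 0.09291243210070467
t 9.5 shift [ -4.1 -33.5  -7.7] turn -0.003 | tumbler xy [ -4.1 253.5] z 24.1
t 9.5 shift [ -4.1 -63.5  -7.5] turn -0.003 | tumbler xy [ -4.1 253.5] z 24.1
```

Emit:
send_rows --pt "-3 -8 -5 0" --pt "-4 -16 -7 0" --pt "-4 -24 -7 0" --pt "-4 -32 -7 0" --pt "-4 -38 -7 0" --pt "-4 -44 -7 0" --pt "-4 -50 -7 0" --pt "-4 -56 -7 0" --pt "-4 -58 -7 0"

```text
time_s: 10.25
eef_pos: [0.7086, 0.1687, 0.0368]
tool_rot: [-3.14, -0.0, 2.938]
contact_force: [-0.1, 0.6, 0.0]
gripper_width: 0.093
gripper_force: 0.0
```

Run:
```python
from h import *
to(*T2W(0,.184),.03,2.94)
```

```text
t 10.25 shift [  3.  -14.1   6.8] turn -0.002 | tumbler xy [  3.  198.1] z 36.8
```

Emit:
send_rows --pt "1 -2 3 0" --pt "2 -4 5 0" --pt "2 -6 5 0" --pt "2 -8 5 0"

```text
time_s: 10.58
eef_pos: [0.7047, 0.1633, 0.0314]
tool_rot: [-3.142, -0.001, 2.94]
contact_force: [0.6, 0.1, -0.5]
gripper_width: 0.0928
gripper_force: 0.0
```

Emit:
send_rows --pt "0 -1 0 0" --pt "0 -2 0 0" --pt "0 -3 0 0" --pt "0 -4 0 0"

```text
time_s: 10.92
eef_pos: [0.7044, 0.1592, 0.0319]
tool_rot: [3.141, 0.0, 2.939]
contact_force: [-0.7, 0.1, -0.1]
gripper_width: 0.0933
gripper_force: 0.0
```

Run:
```python
from h import *
to(*T2W(0,.184),.03,2.94)
p,P=grab('scene'); cv2.imwrite('pics/s2.png',cv2.resize(p[110:330,230:470,::-1],None,fx=2.5,fy=2.5))
```

```text
t 10.92 shift [ 0.8 -3.9  1.9] turn -0.001 | tumbler xy [  0.8 187.9] z 31.9
```

View pics/s2.png

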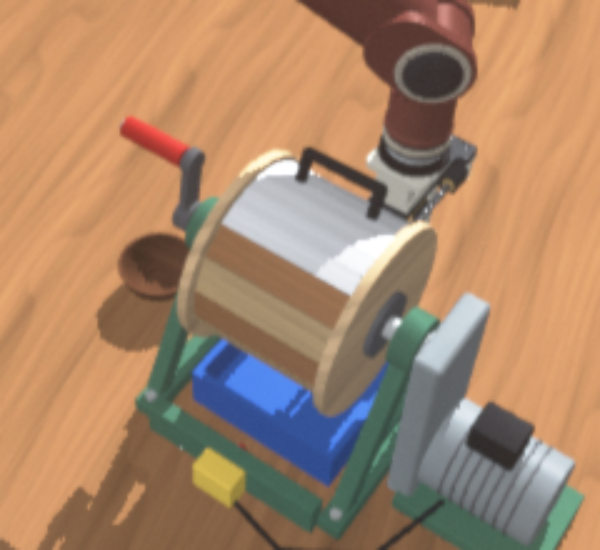

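The tray shows at (290,410) in the crop, still short of the rail. I measure how far it still has to go.

Run:
```python
from h import *
p,P=grab('scene');H=hsv(p);h,s,v=[H[...,i].astype(int) for i in range(3)];Z=P[...,2]
Q=P[(h>105)&(h<130)&(s>120)&(P[...,0]>.5)&(P[...,1]<.1)&(Z>.045)&(Z<.065)]
t=np.array([W2T(q) for q in Q[:,:2]]); print(len(t),np.percentile(t,[1,5,50,95,99],axis=0).round(4))
e=t[t[:,1]<np.percentile(t[:,1],1)+.012]; print('x range of front rim',e[:,0].min(),e[:,0].max(),np.polyfit(e[:,0],e[:,1],1))
Q=P[(h>65)&(h<95)&(s>80)&(P[...,0]<.78)&(Z>.03)&(Z<.055)&(P[...,0]>.5)]
t=np.array([W2T(q) for q in Q[:,:2]]);t=t[abs(t[:,0])<.09]; print('rail',len(t),np.percentile(t,[2,50,98],axis=0).round(4))
p,P=grab('wrist'); cv2.imwrite('pics/w3.png',p[:,:,::-1])
```

```text
436 [[-0.0883 -0.0824]
 [-0.0854 -0.0816]
 [ 0.016  -0.0755]
 [ 0.0905 -0.0196]
 [ 0.0915  0.0015]]
x range of front rim -0.09029504752863104 0.09152929652823638 [-0.00722993 -0.0778337 ]
rail 66 [[-0.084  -0.1375]
 [ 0.0439 -0.1286]
 [ 0.0858 -0.1223]]
```

View pics/w3.png

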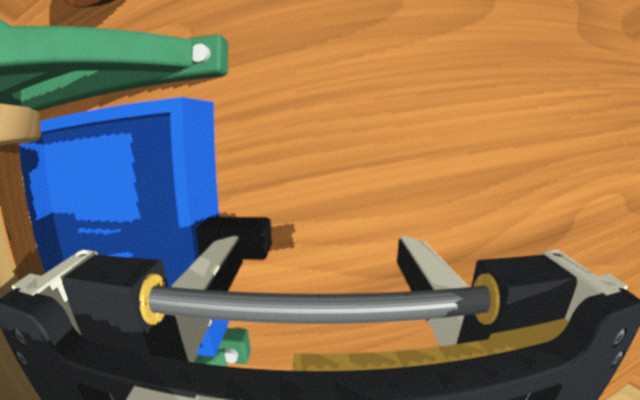

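Run:
```python
from h import *
p,P=grab('wrist')
for u,v in((260,225),(240,222),(225,222),(262,245),(236,240),(230,250),(222,245),(235,246),(215,270),(405,245),(398,238),(420,290)):
    q=P[v,u]; print((u,v),p[v,u],(W2T(q[:2])*1000).round(1),(q[2]*1000).round(1))
```

```text
(260, 225) [22 20 23] [-10.9 152. ] 42.6
(240, 222) [22 22 22] [-10.5 137.6] 36.0
(225, 222) [24 24 23] [-11.5 128.6] 39.4
(262, 245) [31 27 29] [  0.  153.6] 48.2
(236, 240) [107 105  92] [ -6.6 140.1] 57.1
(230, 250) [82 83 68] [ -6.  140.1] 70.4
(222, 245) [158 159 137] [ -7.4 134.6] 67.1
(235, 246) [27 27 25] [ -6.6 141.8] 66.1
(215, 270) [229 229 206] [ -7.5 140.2] 97.3
(405, 245) [110 110  97] [ -6.6 236.1] 64.6
(398, 238) [202 136  71] [ 15.2 250.1] -1.4
(420, 290) [43 41 39] [-29.1 215.6] 149.7
```

The open fingertips ride about 25 mm above the TCP, so they are over the handle rather than behind it. I back off, go lower and push again.

Emit:
send_rows --pt "1 10 -3 0" --pt "1 25 -3 0" --pt "1 40 0 0" --pt "1 45 10 0" --pt "1 45 18 0" --pt "1 45 20 0" --pt "1 45 20 0"

```text
time_s: 11.7
eef_pos: [0.7111, 0.202, 0.0095]
tool_rot: [-3.138, -0.003, 2.939]
contact_force: [-0.2, 0.3, 0.2]
gripper_width: 0.093
gripper_force: 0.0
```

Run:
```python
from h import *
to(*T2W(0,.20),.012,2.94)
p,P=grab('wrist')
Q=P[225:260,380:420].reshape(-1,3); Q=Q[Q[:,2]>.02]; t=np.c_[np.array([W2T(q) for q in Q[:,:2]]),Q[:,2]]; print(np.percentile(t,[1,5,50],axis=0).round(4))
```

```text
t 11.7 shift [ -1.2 -31.2  -2.4] turn -0.001 | tumbler xy [ -1.3 231.2] z 9.5
[[-0.0104  0.2779  0.0314]
 [-0.0101  0.2781  0.0327]
 [-0.0091  0.28    0.0442]]
```

Emit:
send_rows --pt "-1 -6 0 0" --pt "-1 -12 0 0" --pt "-1 -18 0 0" --pt "-1 -24 0 0" --pt "-1 -28 0 0" --pt "-1 -32 0 0" --pt "-1 -36 0 0" --pt "-1 -40 0 0"

```text
time_s: 12.42
eef_pos: [0.7056, 0.1649, 0.0124]
tool_rot: [3.14, 0.001, 2.94]
contact_force: [1.7, 3.0, 0.5]
gripper_width: 0.093
gripper_force: 1.8
```

Emit:
send_rows --pt "0 -2 0 0" --pt "0 -4 0 0" --pt "0 -6 0 0"

```text
time_s: 12.67
eef_pos: [0.7045, 0.159, 0.0123]
tool_rot: [3.14, 0.001, 2.939]
contact_force: [0.7, 4.3, 2.3]
gripper_width: 0.0929
gripper_force: 2.2
```

```bash
cat >> h.py <<'E'
def tray():
    p,P=grab('scene');H=hsv(p);h,s,v=[H[...,i].astype(int) for i in range(3)];Z=P[...,2]
    Q=P[(h>105)&(h<130)&(s>120)&(P[...,0]>.5)&(P[...,1]<.1)&(Z>.045)&(Z<.065)]
    t=np.array([W2T(q) for q in Q[:,:2]]); e=t[t[:,1]<np.percentile(t[:,1],1)+.012]
    print('front',np.percentile(t[:,1],[1,5]).round(4),'x',e[:,0].min().round(4),e[:,0].max().round(4),'slope',np.polyfit(e[:,0],e[:,1],1)[0].round(3)); return p
E
python3 - <<'E'
from h import *
to(*T2W(0,.184),.01,2.94); tray()
E
```

```text
t 12.67 shift [ 1.  -3.7  2.3] turn -0.001 | tumbler xy [  1.  187.7] z 12.3
front [-0.1108 -0.1099] x -0.0883 0.0914 slope -0.002
```

Emit:
send_rows --pt "0 -1 0 0" --pt "0 -2 0 0" --pt "0 -3 0 0" --pt "0 -3 0 0"

```text
time_s: 13.05
eef_pos: [0.7039, 0.156, 0.0123]
tool_rot: [3.14, 0.001, 2.939]
contact_force: [1.7, 5.0, 3.4]
gripper_width: 0.0927
gripper_force: 2.5
```

Emit:
send_rows --pt "0 -1 0 0" --pt "0 -2 0 0" --pt "0 -2 0 0"

```text
time_s: 13.3
eef_pos: [0.7035, 0.1542, 0.0123]
tool_rot: [3.14, 0.001, 2.939]
contact_force: [1.0, 4.1, 3.4]
gripper_width: 0.0929
gripper_force: 2.6
```

Run:
```python
from h import *
to(*T2W(0,.184),.01,2.94); p=tray()
cv2.imwrite('pics/s3.png',cv2.resize(p[210:340,270:410,::-1],None,fx=4,fy=4,interpolation=cv2.INTER_CUBIC))
```

```text
t 13.3 shift [1.  1.2 2.3] turn -0.001 | tumbler xy [  1.  182.8] z 12.3
front [-0.1155 -0.1147] x -0.0881 0.0915 slope -0.001
```

View pics/s3.png

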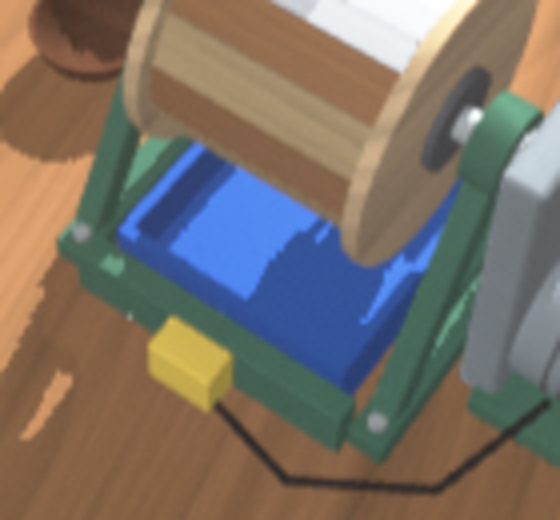

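The tray's front edge (from (125,235) to (345,385)) is almost against the rail. I keep going in small steps until the force rises.

Emit:
send_rows --pt "0 -1 0 0" --pt "0 -2 0 0" --pt "0 -2 0 0"

```text
time_s: 13.6
eef_pos: [0.7031, 0.1524, 0.0124]
tool_rot: [3.14, 0.001, 2.939]
contact_force: [0.4, 5.4, 3.2]
gripper_width: 0.0927
gripper_force: 2.7
```

Emit:
send_rows --pt "0 -1 0 0" --pt "0 -2 0 0" --pt "0 -2 0 0"

```text
time_s: 13.85
eef_pos: [0.7028, 0.1512, 0.0124]
tool_rot: [3.139, 0.001, 2.94]
contact_force: [1.5, 6.3, 4.0]
gripper_width: 0.093
gripper_force: 3.1
```

Emit:
send_rows --pt "0 -1 0 0" --pt "0 -2 0 0" --pt "0 -2 0 0"

```text
time_s: 14.1
eef_pos: [0.7027, 0.1512, 0.0126]
tool_rot: [3.136, 0.002, 2.941]
contact_force: [1.3, 8.4, 2.0]
gripper_width: 0.0928
gripper_force: 4.0
```

Emit:
send_rows --pt "0 -2 0 0" --pt "0 -3 0 0" --pt "0 -3 0 0"

```text
time_s: 14.35
eef_pos: [0.7019, 0.1511, 0.0128]
tool_rot: [3.132, 0.001, 2.942]
contact_force: [1.6, 10.9, 3.3]
gripper_width: 0.0928
gripper_force: 5.3
```

Run:
```python
from h import *
to(*T2W(0,.184),.01,2.94); p=tray()
```

```text
t 14.35 shift [0.  4.5 2.9] turn 0.002 | tumbler xy [  0.  179.5] z 12.8
front [-0.1189 -0.1181] x -0.09 0.0917 slope 0.002
```

Emit:
send_rows --pt "0 6 0 0" --pt "0 20 0 0" --pt "0 45 0 0" --pt "0 65 -20 0" --pt "0 65 -60 0" --pt "0 65 -100 0" --pt "0 65 -140 0" --pt "0 65 -180 0" --pt "0 65 -220 0" --pt "0 65 -260 0" --pt "0 65 -300 0" --pt "0 65 -320 0" --hand -1

```text
time_s: 15.4
eef_pos: [0.7155, 0.2061, 0.3372]
tool_rot: [-3.141, 0.006, 2.936]
contact_force: [0.4, -0.5, 0.8]
gripper_width: 0.0174
gripper_force: 0.0
```

Run:
```python
from h import *
p=tray()
a=cv2.resize(p[225:320,280:390,::-1],None,fx=5,fy=5,interpolation=cv2.INTER_CUBIC)
cv2.imwrite('pics/s4.png',a)
q,P=grab('side');H=hsv(q);h,s,v=[H[...,i].astype(int) for i in range(3)]
m=(h>105)&(h<130)&(s>120)&(P[...,2]<.07); ii=np.argwhere(m); print('blue side px',ii.min(0),ii.max(0))
# bar and sleeve now
x,y,z=P[...,0],P[...,1],P[...,2]
B=P[(v<80)&(z>.305)&(z<.345)&(x>.5)&(x<.78)&(y<.12)]; t=np.c_[np.array([W2T(b) for b in B[:,:2]]),B[:,2]]; print('bar',len(B),np.percentile(t,[2,50,98],axis=0).round(4))
S=P[((h<5)|(h>174))&(s>180)&(v>120)&(z>.2)&(z<.3)&(x>.4)&(y<.1)]; t=np.c_[np.array([W2T(b) for b in S[:,:2]]),S[:,2]]; print('sleeve',np.percentile(t,[2,50,98],axis=0).round(4))
for b in ((0,.075,.41),): to(*T2W(b[0],b[1]),b[2],2.94-np.pi/2)
```

```text
front [-0.1188 -0.1179] x -0.089 0.0912 slope 0.0
blue side px [213 319] [259 381]
bar 107 [[-0.0439  0.0351  0.3077]
 [ 0.0088  0.0432  0.323 ]
 [ 0.0414  0.0489  0.3273]]
sleeve [[-0.2317 -0.0053  0.2722]
 [-0.1995  0.0008  0.279 ]
 [-0.1644  0.0164  0.2848]]
t 15.5 shift [   1.8 -161.6  -73.6] turn 1.567 | tumbler xy [  2.8 236.7] z 336.6
```

View pics/s4.png

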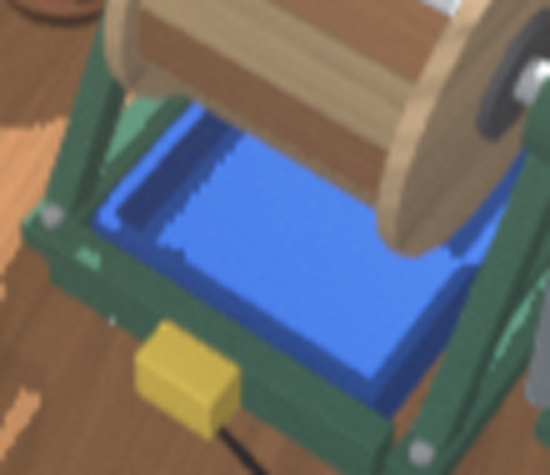

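The tray edge now looks flush with the rail all along. I check this by casting the two edges as rays.

Run:
```python
from h import *
c=camera_params('scene'); p,d=read_camera('scene'); P=cloud(p,d,c); H=hsv(p);h,s,v=[H[...,i].astype(int) for i in range(3)]
M=rot(c['attitude'])
def ray(u,vv,z):
    k=M@np.array([(u-c['cx'])/c['fx'],-(vv-c['cy'])/c['fy'],-1]); return W2T((c['position']+k*(z-c['position'][2])/k[2])[:2])
b=(h>105)&(h<130)&(s>120); g=(h>60)&(h<95)&(s>70)
for u in range(304,356,6):
    col=np.where(b[225:320,u])[0]
    if not len(col): continue
    e=225+col.max(); prof=v[e-9:e+4,u]
    print(u,e,'rail edge',(ray(u,e+.5,.045)*1000).round(1),prof, 'g' if g[e+2,u] else '-',p[e-1,u],p[e-6,u])
```

```text
304 274 rail edge [ -67.3 -118.9] [183 127 115 129 152 155 145 140 135 121  93  94  96] g [ 51  74 135] [ 50  71 129]
310 278 rail edge [ -47.3 -119.2] [144 145 146 149 152 146 144 141 135 119  93  95  95] g [ 52  76 135] [ 54  81 149]
316 281 rail edge [ -29.2 -117. ] [234 233 218 170 159 150 146 142 140 130 108  95  95] g [ 52  77 140] [ 58  92 170]
322 285 rail edge [  -9.6 -117.3] [234 234 233 228 200 156 146 144 139 130 110  94  94] g [ 50  77 139] [ 73 123 228]
328 289 rail edge [   9.8 -117.6] [234 234 233 227 197 154 145 143 138 125  99  93  95] g [ 49  75 138] [ 74 124 227]
334 293 rail edge [  28.9 -117.9] [234 234 234 223 187 152 145 142 138 125 104  96  96] g [ 48  75 138] [ 71 120 223]
340 297 rail edge [  47.8 -118.2] [234 234 233 220 174 149 146 142 137 121  93  96  96] g [ 49  76 137] [ 70 116 220]
346 301 rail edge [  66.5 -118.4] [235 235 233 219 172 147 144 140 137 123  96  98  97] g [ 50  76 137] [ 69 116 219]
352 304 rail edge [  83.4 -116.4] [235 236 235 233 217 161 146 143 141 129 109  94  96] g [ 48  77 141] [ 76 128 233]
```

Rail edge and tray front both lie at -118 mm in my frame, so the tray is flush and my y origin is 3 mm off. I correct that and go to the shutter with the fingers closed.

Emit:
send_rows --pt "0 -10 -25 0.12" --pt "0 -20 -50 0.24" --pt "0 -35 -72 0.36" --pt "1 -50 -74 0.48" --pt "1 -65 -74 0.6" --pt "1 -80 -74 0.72" --pt "1 -95 -74 0.84" --pt "1 -110 -74 0.96" --pt "2 -125 -74 1.08" --pt "2 -140 -74 1.2" --pt "2 -150 -74 1.32" --pt "2 -155 -74 1.44" --hand -1

```text
time_s: 16.55
eef_pos: [0.68, 0.0528, 0.4027]
tool_rot: [-3.135, 0.004, 1.488]
contact_force: [0.5, 0.1, 0.3]
gripper_width: 0.0005
gripper_force: 0.0
```

```bash
sed -i 's/^C=.*/C=np.array([.6651,-.0276]); YAW=-.203/' h.py
python3 - <<'E'
from h import *
print(r.sense()['gripper_width'])
to(*T2W(0,.082),.306,1.367)
p,P=grab('wrist');q,P2=grab('side')
for n,p,P in(('w',p,P),('s',q,P2)):
    v=hsv(p)[...,2];B=P[(v<80)&(P[...,2]>.305)&(P[...,2]<.335)];t=np.c_[np.array([W2T(b) for b in B[:,:2]]),B[:,2]] if len(B) else np.zeros((1,3))
    t=t[(abs(t[:,0])<.05)&(abs(t[:,1])<.1)]
    if len(t): print(n,len(t),np.percentile(t,[2,50,98],axis=0).round(4))
E
```

```text
0.0005449395538136386
t 16.55 shift [ 0.4  2.3 96.7] turn 0.121 | tumbler xy [-1.7 81.8] z 402.7
w 699 [[-0.0436  0.0467  0.3185]
 [-0.0112  0.0527  0.3214]
 [ 0.0388  0.0556  0.3233]]
s 90 [[-0.0446  0.0369  0.3063]
 [-0.0013  0.0466  0.3226]
 [ 0.0392  0.0511  0.3273]]
```

Emit:
send_rows --pt "0 2 20 0.06" --pt "0 2 45 0.12" --pt "0 2 70 0.12" --pt "0 2 90 0.12" --pt "0 2 96 0.12" --pt "0 2 96 0.12"

```text
time_s: 17.15
eef_pos: [0.6816, 0.0568, 0.3061]
tool_rot: [-3.134, 0.002, 1.381]
contact_force: [0.4, -0.3, 0.3]
gripper_width: 0.0002
gripper_force: 0.0
```

Run:
```python
from h import *
for th in (.405,.2,0,-.2,-.4,-.6,-.8,-.95):
    print(th,(.127*np.sin(th)+.0135).round(4)); to(*T2W(0,.127*np.sin(th)+.0135),.2+.127*np.cos(th)-.010,1.367)
```

```text
0.405 0.0635
t 17.15 shift [-22.4   0.6  -0.6] turn 0.014 | tumbler xy [-0.9 86. ] z 306.1
0.2 0.0387
t 17.15 shift [-47.3   0.2  -8.2] turn 0.014 | tumbler xy [-0.9 86. ] z 306.1
0 0.0135
t 17.15 shift [-72.5  -0.2 -10.7] turn 0.014 | tumbler xy [-0.9 86. ] z 306.1
-0.2 -0.0117
t 17.15 shift [-97.7  -0.5  -8.1] turn 0.014 | tumbler xy [-0.9 86. ] z 306.1
-0.4 -0.036
t 17.15 shift [-121.9   -0.7   -0.6] turn 0.014 | tumbler xy [-0.9 86. ] z 306.1
-0.6 -0.0582
t 17.15 shift [-144.2   -0.9   11.6] turn 0.014 | tumbler xy [-0.9 86. ] z 306.1
-0.8 -0.0776
t 17.15 shift [-163.5   -1.1   28. ] turn 0.014 | tumbler xy [-0.9 86. ] z 306.1
-0.95 -0.0898
t 17.15 shift [-175.7   -1.1   42.7] turn 0.014 | tumbler xy [-0.9 86. ] z 306.1
```

Emit:
send_rows --pt "-12 0 0 0" --pt "-20 0 -1 0" --pt "-26 0 -2 0" --pt "-33 0 -4 0" --pt "-40 0 -6 0" --pt "-47 0 -8 0" --pt "-54 0 -9 0" --pt "-61 0 -10 0" --pt "-68 0 -11 0" --pt "-74 0 -11 0"

```text
time_s: 17.98
eef_pos: [0.669, -0.0172, 0.3211]
tool_rot: [3.141, 0.0, 1.378]
contact_force: [0.1, -0.2, -0.5]
gripper_width: 0.0002
gripper_force: 0.0
```

Emit:
send_rows --pt "-8 0 0 0" --pt "-16 0 1 0" --pt "-24 0 3 0" --pt "-32 0 5 0" --pt "-40 0 7 0" --pt "-48 0 10 0" --pt "-55 0 14 0" --pt "-62 0 18 0" --pt "-70 0 22 0"

```text
time_s: 18.73
eef_pos: [0.6556, -0.0852, 0.2983]
tool_rot: [-3.141, -0.0, 1.379]
contact_force: [0.5, -0.1, -0.9]
gripper_width: 0.0004
gripper_force: 0.0
```

```bash
cat >> h.py <<'E'
def drum():
    for n in('side','scene'):
        p,P=grab(n);H=hsv(p);h,s,v=[H[...,i].astype(int) for i in range(3)];x,y,z=P[...,0],P[...,1],P[...,2]
        S=P[((h<5)|(h>174))&(s>180)&(v>120)&(z>.05)&(z<.3)&(x>.4)&(x<.56)&(y<.15)&(y>-.15)]
        if len(S)>5: t=np.c_[np.array([W2T(b) for b in S[:,:2]]),S[:,2]]; print(n,'sleeve',len(S),np.percentile(t,[2,50,98],axis=0).round(4).tolist())
        B=P[(v<80)&(z>.15)&(z<.345)&(x>.5)&(x<.78)&(y<.12)]
        if len(B)>5:
            t=np.c_[np.array([W2T(b) for b in B[:,:2]]),B[:,2]]; rr=np.hypot(t[:,1],t[:,2]-.2); t=t[(rr>.118)&(rr<.138)&(abs(t[:,0])<.045)]
            if len(t): print(n,'bar',len(t),np.median(t,0).round(4),'th',np.median(np.arctan2(t[:,1],t[:,2]-.2)).round(3))
E
python3 - <<'E'
from h import *
drum(); to(*T2W(0,-.0898),.264,1.367)
E
```

```text
side sleeve 120 [[-0.2323, -0.0022, 0.2721], [-0.1996, 0.0032, 0.2789], [-0.1641, 0.0166, 0.2842]]
side bar 24 [-0.0396  0.046   0.3225] th 0.355
scene sleeve 69 [[-0.2296, -0.0017, 0.2723], [-0.2078, 0.0054, 0.2782], [-0.175, 0.0107, 0.2822]]
t 18.83 shift [-29.3  -2.1  33.9] turn 0.009 | tumbler xy [  1.9 -60.5] z 297.8
```

Run:
```python
from h import *
for n in('wrist','scene','side'):
    p,P=grab(n);v=hsv(p)[...,2]; B=P[(v<80)&(P[...,2]>.23)&(P[...,2]<.345)].reshape(-1,3)
    t=np.c_[W2T(B[:,:2].T[:, :].T[0])[None] if 0 else np.array([W2T(b) for b in B[:,:2]]),B[:,2]]
    rr=np.hypot(t[:,1],t[:,2]-.2); k=(rr>.115)&(rr<.14)&(abs(t[:,0])<.06); t=t[k]
    th=np.arctan2(t[:,1],t[:,2]-.2); print(n,len(t)); 
    H,e=np.histogram(th,np.arange(-1.3,1.3,.1)); print([(round(a,2),int(c)) for a,c in zip(e,H) if c>2])
    for lo,hi in((-1.3,-.3),(.2,.6)):
        m=(th>lo)&(th<hi)
        if m.sum()>3: print(lo,np.percentile(t[m],[2,50,98],axis=0).round(3).tolist())
```

```text
wrist 3376
[(np.float64(-0.5), 6), (np.float64(-0.4), 23), (np.float64(0.3), 2687), (np.float64(0.4), 660)]
-1.3 [[0.002, -0.053, 0.32], [0.002, -0.052, 0.326], [0.004, -0.052, 0.329]]
0.2 [[-0.044, 0.042, 0.309], [-0.002, 0.048, 0.322], [0.04, 0.054, 0.323]]
scene 10
[(np.float64(0.3), 10)]
0.2 [[-0.006, 0.042, 0.317], [0.002, 0.043, 0.319], [0.011, 0.047, 0.321]]
side 23
[(np.float64(0.3), 21)]
0.2 [[-0.044, 0.04, 0.311], [-0.04, 0.046, 0.321], [-0.024, 0.051, 0.327]]
```

The bar has not moved: the real fingertips end about 21 mm above the nominal TCP, closed as well as open. I go back and run the push 20 mm lower.

Emit:
send_rows --pt "0 0 -30 0" --pt "30 -1 -60 0" --pt "70 -2 -60 0" --pt "110 -2 -60 0" --pt "142 -2 -60 0" --pt "146 -2 -50 0" --pt "146 -2 -15 0" --pt "146 -2 10 0" --pt "146 -2 12 0" --pt "146 -2 12 0"

```text
time_s: 19.82
eef_pos: [0.6808, 0.0591, 0.2855]
tool_rot: [-3.138, 0.001, 1.379]
contact_force: [0.1, -0.3, 0.6]
gripper_width: 0.0004
gripper_force: 0.0
```

Run:
```python
from h import *
for th in (.405,0,-.4,-.95):
    to(*T2W(0,.127*np.sin(th)+.0135),.2+.127*np.cos(th)-.031,1.367)
```

```text
t 19.82 shift [-24.6   1.8  -0.2] turn 0.012 | tumbler xy [-2.1 88.1] z 285.5
t 19.82 shift [-74.6   1.2 -10.5] turn 0.012 | tumbler xy [-2.1 88.1] z 285.5
t 19.82 shift [-124.1    0.7   -0.4] turn 0.012 | tumbler xy [-2.1 88.1] z 285.5
t 19.82 shift [-177.9    0.2   42.7] turn 0.012 | tumbler xy [-2.1 88.1] z 285.5
```

Emit:
send_rows --pt "-10 1 0 0" --pt "-18 1 0 0" --pt "-24 1 0 0" --pt "-29 1 -2 0" --pt "-34 1 -3 0" --pt "-40 1 -5 0"

```text
time_s: 20.32
eef_pos: [0.6755, 0.0197, 0.293]
tool_rot: [3.14, -0.002, 1.38]
contact_force: [0.5, 2.3, 1.0]
gripper_width: 0.0005
gripper_force: 0.9
```

Emit:
send_rows --pt "-6 0 -1 0" --pt "-12 0 -3 0" --pt "-18 0 -4 0" --pt "-24 0 -5 0" --pt "-30 0 -6 0" --pt "-36 0 -6 0"

```text
time_s: 20.82
eef_pos: [0.6677, -0.0168, 0.2976]
tool_rot: [-3.14, 0.001, 1.379]
contact_force: [-0.7, 1.0, 0.7]
gripper_width: 0.0002
gripper_force: 0.6
```

Run:
```python
from h import *
drum()
for th in (-.4,-.6,-.8,-.95):
    to(*T2W(0,.127*np.sin(th)+.0135),.2+.127*np.cos(th)-.031,1.367)
```

```text
side sleeve 123 [[-0.2317, -0.0018, 0.2711], [-0.199, 0.0029, 0.2783], [-0.1642, 0.019, 0.2843]]
side bar 83 [ 0.0007 -0.0062  0.3325] th -0.047
scene sleeve 41 [[-0.2308, 0.0017, 0.2745], [-0.2057, 0.0065, 0.2793], [-0.1675, 0.0101, 0.2819]]
scene bar 120 [ 0.0033 -0.0098  0.3304] th -0.076
t 20.92 shift [-45.4  -0.8  11.7] turn 0.009 | tumbler xy [0.5 9.5] z 297.6
t 20.92 shift [-67.6  -1.   23.9] turn 0.009 | tumbler xy [0.5 9.5] z 297.6
t 20.92 shift [-87.   -1.2  40.3] turn 0.009 | tumbler xy [0.5 9.5] z 297.6
t 20.92 shift [-99.1  -1.2  55. ] turn 0.009 | tumbler xy [0.5 9.5] z 297.6
```

Now the bar moves, while the drum stays where it is. I continue.

Emit:
send_rows --pt "-8 0 1 0" --pt "-16 0 3 0" --pt "-24 0 5 0" --pt "-32 0 7 0" --pt "-40 0 10 0" --pt "-46 0 12 0" --pt "-52 0 15 0" --pt "-58 0 18 0" --pt "-64 0 22 0" --pt "-70 0 26 0"

```text
time_s: 21.75
eef_pos: [0.6546, -0.0853, 0.2714]
tool_rot: [-3.141, 0.0, 1.379]
contact_force: [-0.3, 0.8, 0.3]
gripper_width: 0.0004
gripper_force: 0.3
```

Emit:
send_rows --pt "-5 0 4 0" --pt "-10 0 8 0" --pt "-15 0 13 0" --pt "-19 0 17 0" --pt "-19 0 17 0"

```text
time_s: 22.17
eef_pos: [0.6504, -0.1047, 0.2535]
tool_rot: [-3.14, 0.001, 1.377]
contact_force: [0.1, 0.7, -0.4]
gripper_width: 0.0009
gripper_force: 0.0
```

Run:
```python
from h import *
drum()
for th in (-.85,-.95):
    to(*T2W(0,.127*np.sin(th)+.0135),.2+.127*np.cos(th)-.031,1.367)
```

```text
side sleeve 121 [[-0.2322, -0.0011, 0.2699], [-0.1993, 0.0029, 0.2785], [-0.1642, 0.0186, 0.2844]]
side bar 102 [ 0.0023 -0.095   0.2902] th -0.809
scene sleeve 76 [[-0.2293, -0.0019, 0.2716], [-0.2051, 0.005, 0.2784], [-0.175, 0.0104, 0.2814]]
scene bar 148 [ 0.0012 -0.0968  0.288 ] th -0.829
t 22.27 shift [-4.4 -1.5  1.7] turn 0.011 | tumbler xy [  1.5 -77.5] z 254.5
t 22.27 shift [-12.3  -1.6  11.6] turn 0.011 | tumbler xy [  1.5 -77.5] z 254.5
```

Emit:
send_rows --pt "-3 0 3 0" --pt "-6 0 6 0" --pt "-9 0 9 0" --pt "-11 0 11 0" --pt "-11 0 11 0"

```text
time_s: 22.68
eef_pos: [0.6494, -0.1133, 0.2432]
tool_rot: [-3.142, -0.002, 1.379]
contact_force: [1.6, 2.4, -1.1]
gripper_width: 0.0007
gripper_force: 1.2
```

Emit:
send_rows --pt "-2 0 2 0" --pt "-4 0 4 0" --pt "-4 0 4 0" --pt "-4 0 4 0"

```text
time_s: 23.02
eef_pos: [0.6487, -0.1162, 0.2391]
tool_rot: [-3.141, -0.003, 1.38]
contact_force: [3.1, 4.0, -3.1]
gripper_width: 0.0005
gripper_force: 2.4
```

Run:
```python
from h import *
drum(); tray()
```

```text
side sleeve 132 [[-0.2315, -0.0059, 0.2711], [-0.2018, -0.0002, 0.28], [-0.1646, 0.0139, 0.2847]]
side bar 97 [ 0.0031 -0.1064  0.2755] th -0.95
scene sleeve 94 [[-0.2292, -0.0058, 0.2716], [-0.2012, 0.0002, 0.2786], [-0.1641, 0.0056, 0.2823]]
scene bar 152 [ 0.0033 -0.1079  0.2732] th -0.972
front [-0.116  -0.1149] x -0.0893 0.0913 slope -0.0
```

The shutter is at its stop and the tray is still home. Next I lift off and go to the crank sleeve.

Emit:
send_rows --pt "8 0 -5 0" --pt "10 0 -40 0" --pt "10 0 -80 0" --pt "10 0 -120 0" --pt "10 0 -150 0" --pt "20 -20 -150 0" --pt "30 -50 -150 0" --pt "45 -85 -150 0" --pt "60 -120 -150 0" --pt "75 -155 -150 0" --pt "85 -190 -150 0" --pt "92 -202 -150 0" --hand 1

```text
time_s: 24.17
eef_pos: [0.4631, 0.0107, 0.3912]
tool_rot: [-3.141, 0.001, 1.38]
contact_force: [-1.3, -1.4, 0.1]
gripper_width: 0.0761
gripper_force: 0.0
```

Run:
```python
from h import *
to(*T2W(-.208,.007),.33,2.94);to(*T2W(-.208,.007),.230,2.94)
```

```text
t 24.17 shift [10.3 -2.3 61.1] turn -1.56 | tumbler xy [-205.6   -3.2] z 391.2
t 24.17 shift [ 10.4  -2.2 161.1] turn -1.56 | tumbler xy [-205.6   -3.2] z 391.2
```

Emit:
send_rows --pt "2 -1 0 -0.12" --pt "4 -2 0 -0.24" --pt "6 -2 0 -0.36" --pt "8 -2 0 -0.48" --pt "10 -2 0 -0.6" --pt "10 -2 0 -0.72" --pt "10 -2 0 -0.84" --pt "10 -2 0 -0.96" --pt "10 -2 0 -1.08" --pt "10 -2 0 -1.2" --pt "10 -2 0 -1.32" --pt "10 -2 0 -1.44"

```text
time_s: 25.17
eef_pos: [0.4671, 0.0186, 0.3904]
tool_rot: [-3.138, 0.001, 2.822]
contact_force: [-0.0, 0.1, 0.2]
gripper_width: 0.0932
gripper_force: 0.0
```

Emit:
send_rows --pt "0 0 0 -0.12" --pt "0 0 10 -0.12" --pt "0 0 20 -0.12" --pt "0 0 20 -0.12"

```text
time_s: 25.5
eef_pos: [0.4662, 0.0187, 0.3687]
tool_rot: [-3.138, -0.003, 2.936]
contact_force: [-0.3, -0.8, -0.8]
gripper_width: 0.0929
gripper_force: 0.0
```

Run:
```python
from h import *
to(*T2W(-.208,.007),.230,2.94)
p,P=grab('wrist');H=hsv(p);h,s,v=[H[...,i].astype(int) for i in range(3)]
S=P[((h<5)|(h>174))&(s>150)&(v>80)&(P[...,2]>.22)&(P[...,2]<.31)]; t=np.c_[np.array([W2T(b) for b in S[:,:2]]),S[:,2]]; t=t[(abs(t[:,1])<.06)&(t[:,0]<-.1)];print(len(t),np.percentile(t,[2,50,98],axis=0).round(4))
q=P[225:260,380:420].reshape(-1,3); w=np.c_[np.array([W2T(b) for b in q[:,:2]]),q[:,2]];w=w[(w[:,2]>.3)&(w[:,2]<.6)]; print('finger',len(w),np.percentile(w,[1,50],axis=0).round(4))
```

```text
t 25.5 shift [  3.5   2.3 138.7] turn -0.004 | tumbler xy [-204.2    5.3] z 368.7
1817 [[-0.2359 -0.0039  0.2706]
 [-0.2015  0.0072  0.2789]
 [-0.1644  0.0178  0.2813]]
finger 482 [[-0.2132  0.0521  0.3904]
 [-0.2119  0.0541  0.4032]]
```

Emit:
send_rows --pt "4 2 20 0" --pt "4 2 50 0" --pt "4 2 80 0" --pt "4 2 110 0" --pt "4 2 130 0" --pt "4 2 138 0" --pt "4 2 138 0"

```text
time_s: 26.13
eef_pos: [0.4632, 0.0229, 0.231]
tool_rot: [-3.14, -0.003, 2.938]
contact_force: [0.2, 0.5, -0.3]
gripper_width: 0.0929
gripper_force: 0.0
```

Emit:
send_rows --pt "0 0 0 0" --pt "0 0 0 0" --pt "0 0 0 0" --pt "0 0 0 0" --pt "0 0 0 0" --pt "0 0 0 0" --pt "0 0 0 0" --pt "0 0 0 0" --pt "0 0 0 0" --pt "0 0 0 0" --pt "0 0 0 0" --pt "0 0 0 0" --hand -1 --force 25

```text
time_s: 27.13
eef_pos: [0.4633, 0.0209, 0.2316]
tool_rot: [-3.137, -0.001, 2.937]
contact_force: [-1.1, -5.4, 0.8]
gripper_width: 0.0231
gripper_force: 25.0
```

Run:
```python
from h import *
to(*T2W(-.208,.007),.230,2.94)
e=r.sense()['eef_pos']; y=W2T(e[:2])[1]; a0=np.arcsin(y/.07); print('a',a0)
for i in range(0,25):
    a=a0-i*(np.pi+a0)/24
    print(i,round(a,2),round((.07*np.sin(a)-y)*1000,1),round(-.07*(np.cos(a)-np.cos(a0))*1000,1))
```

```text
t 27.13 shift [0.6 0.1 1.6] turn -0.003 | tumbler xy [-207.4    6.9] z 231.6
a 0.09827127247549139
0 0.1 0.0 -0.0
1 -0.04 -9.4 -0.3
2 -0.17 -18.8 0.7
3 -0.31 -28.0 2.9
4 -0.44 -36.8 6.4
5 -0.58 -45.0 11.0
6 -0.71 -52.6 16.7
7 -0.85 -59.3 23.3
8 -0.98 -65.1 30.8
9 -1.12 -69.8 39.0
10 -1.25 -73.3 47.7
11 -1.39 -75.7 56.8
12 -1.52 -76.8 66.2
13 -1.66 -76.6 75.7
14 -1.79 -75.2 85.0
15 -1.93 -72.5 94.0
16 -2.06 -68.6 102.7
17 -2.2 -63.6 110.7
18 -2.33 -57.6 117.9
19 -2.47 -50.6 124.3
20 -2.6 -42.9 129.7
21 -2.74 -34.4 134.0
22 -2.87 -25.5 137.1
23 -3.01 -16.3 139.0
24 -3.14 -6.9 139.7
```

Gripped. I turn the drum with the port going over the -y side.

Emit:
send_rows --pt "0 -4.7 0 0" --pt "0 -9.4 0 0" --pt "0 -14 0 0" --pt "0 -19 1 0" --pt "0 -23.5 2 0" --pt "0 -28 3 0" --pt "0 -32.5 4.5 0" --pt "0 -37 6.5 0" --pt "0 -41 8.5 0" --pt "0 -45 11 0" --pt "0 -49 14 0" --pt "0 -52.6 16.7 0"

```text
time_s: 28.13
eef_pos: [0.4533, -0.0297, 0.2158]
tool_rot: [-3.14, 0.001, 2.938]
contact_force: [-1.1, 1.3, 4.9]
gripper_width: 0.0235
gripper_force: 25.0
```

Emit:
send_rows --pt "0 -3.5 3.2 0" --pt "0 -6.7 6.6 0" --pt "0 -9.7 10.3 0" --pt "0 -12.5 14.1 0" --pt "0 -15 18.1 0" --pt "0 -17.2 22.3 0" --pt "0 -19.1 26.6 0" --pt "0 -20.7 31 0" --pt "0 -22 35.5 0" --pt "0 -23.1 40.1 0" --pt "0 -23.8 44.8 0" --pt "0 -24.2 49.5 0"

```text
time_s: 29.13
eef_pos: [0.4483, -0.0545, 0.166]
tool_rot: [-3.138, 0.001, 2.937]
contact_force: [-1.1, -1.4, 5.5]
gripper_width: 0.0233
gripper_force: 25.0
```

Run:
```python
from h import *
to(*T2W(-.208,-.07),.165,2.94); drum(); tray()
```

```text
t 29.13 shift [1.1 0.1 1. ] turn -0.003 | tumbler xy [-206.9  -70.1] z 166.0
side sleeve 19 [[-0.1701, -0.0809, 0.2078], [-0.1666, -0.0735, 0.2155], [-0.1636, -0.0623, 0.2194]]
scene sleeve 25 [[-0.2044, -0.0817, 0.205], [-0.1783, -0.0779, 0.2116], [-0.1631, -0.0687, 0.2162]]
front [-0.1156 -0.1148] x -0.0897 0.0913 slope 0.001
```

Emit:
send_rows --pt "0 0 4.8 0" --pt "0 0.2 9.5 0" --pt "0 0.8 14.2 0" --pt "0 1.6 18.8 0" --pt "0 2.8 23.4 0" --pt "0 4.3 27.8 0" --pt "0 6.1 32.2 0" --pt "0 8.2 36.5 0" --pt "0 10.6 40.6 0" --pt "0 13.2 44.5 0" --pt "0 16.1 48.2 0" --pt "0 19.2 51.7 0"

```text
time_s: 30.28
eef_pos: [0.452, -0.0359, 0.114]
tool_rot: [-3.138, 0.0, 2.937]
contact_force: [-0.0, -6.0, 2.1]
gripper_width: 0.0233
gripper_force: 25.0
```

Emit:
send_rows --pt "0 3.4 3.3 0" --pt "0 7 6.4 0" --pt "0 10.8 9.2 0" --pt "0 14.7 11.8 0" --pt "0 18.9 14.1 0" --pt "0 23.2 16.1 0" --pt "0 27.6 17.8 0" --pt "0 32.1 19.2 0" --pt "0 36.7 20.3 0" --pt "0 41.3 21.1 0" --pt "0 46 21.6 0" --pt "0 50.7 21.8 0"

```text
time_s: 31.28
eef_pos: [0.4618, 0.0134, 0.0919]
tool_rot: [-3.137, -0.001, 2.936]
contact_force: [-0.8, -7.0, 2.0]
gripper_width: 0.0229
gripper_force: 25.0
```

Run:
```python
from h import *
to(*T2W(-.208,0),.0905,2.94); tray(); drum()
```

```text
t 31.28 shift [0.6 0.8 1.4] turn -0.004 | tumbler xy [-207.4   -0.8] z 91.9
front [-0.1158 -0.1151] x -0.089 0.0916 slope 0.003
side sleeve 14 [[-0.17, -0.0097, 0.1314], [-0.1672, -0.0037, 0.1413], [-0.1639, 0.0078, 0.1454]]
scene sleeve 6 [[-0.1976, -0.0115, 0.1319], [-0.1876, -0.007, 0.1385], [-0.1696, -0.0019, 0.1418]]
```

Emit:
send_rows --pt "0 0 0 0" --pt "0 0 0 0" --pt "0 0 0 0" --pt "0 0 0 0" --pt "0 0 0 0" --pt "0 0 0 0" --pt "0 0 0 0" --pt "0 0 0 0" --pt "0 0 0 0" --pt "0 0 0 0" --hand 1

```text
time_s: 32.27
eef_pos: [0.4626, 0.017, 0.0922]
tool_rot: [-3.142, -0.0, 2.939]
contact_force: [0.6, -1.0, 0.0]
gripper_width: 0.0854
gripper_force: 0.0
```

Emit:
send_rows --pt "0 0 -10 0" --pt "0 0 -25 0" --pt "0 0 -50 0" --pt "0 0 -80 0" --pt "0 0 -115 0" --pt "0 0 -150 0" --pt "0 0 -185 0" --pt "0 0 -220 0" --pt "0 0 -255 0" --pt "0 0 -280 0" --pt "0 0 -290 0" --pt "0 0 -290 0"

```text
time_s: 33.27
eef_pos: [0.4639, 0.0171, 0.385]
tool_rot: [3.14, 0.006, 2.939]
contact_force: [0.2, 0.4, -0.8]
gripper_width: 0.0933
gripper_force: 0.0
```

Run:
```python
from h import *
s=r.sense();print(s['time_s'],s['contact_force'])
tray(); drum()
p,P=grab('scene');q,_=grab('side')
cv2.imwrite('pics/f.png',np.hstack([cv2.resize(p[150:330,250:430,::-1],(400,400),interpolation=cv2.INTER_CUBIC),cv2.resize(q[150:290,260:400,::-1],(400,400),interpolation=cv2.INTER_CUBIC)]))
```

```text
33.2667 [ 0.19409878  0.42711294 -0.79744269]
front [-0.1155 -0.1148] x -0.0899 0.0918 slope 0.003
side sleeve 137 [[-0.2319, -0.011, 0.1317], [-0.2034, -0.0045, 0.14], [-0.166, 0.0114, 0.145]]
scene sleeve 68 [[-0.2268, -0.0102, 0.1321], [-0.1993, -0.0049, 0.139], [-0.1668, -0.0, 0.1432]]
```

View pics/f.png

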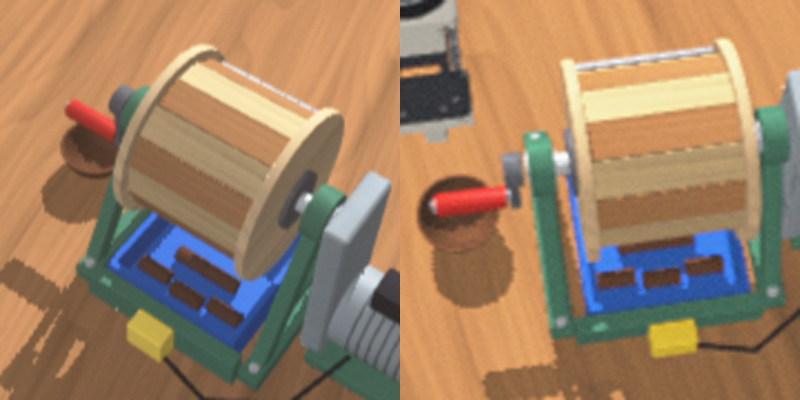

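The final picture shows three single pegs in the tray, at (155,267), (187,293) and (224,312), and two end to end at (205,268), which makes five. The crank is straight down, the tray is flush and the arm is clear.

```bash
python3 -c "
from workcell import job
print(job.job_done())"
```

```text
the job is handed in; nothing more can be done
None
```

I handed the job in at about 33 s on the robot's clock: the tray is home against the stop rail, the shutter is open, the port is down and the camera shows all five pegs in the tray; the verdict was not reported back.

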